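# Set up the sieve shaker: stack the sieves, sample at the left, lid at the right

## Task

Get the sieve shaker ready for charging: seat the pan in its collar, the blue-rimmed fine sieve on the pan and the brass coarse sieve on top, each nested fully home, the stack left open. Stand the red-capped bottle on the bench close beside the shaker's left side and lay the lid, knob up, close beside its right side (as you face its panel), both level with its middle. Leave the flask, the beaker and the blue-capped bottle where they are.

Things in the scene. Friction and masses are not known exactly. Their poses are not given: they have to be found in the camera images.
- shaker: White sieve shaker, fixed; housing 130 (x) by 120 mm (y), 48 high, on it a black platform and a dark steel collar, 60 mm outside, 54 inside, rim at z 66 mm, on the shaker's axis. Origin: centre of the underside, below the collar; x from front panel (knob, switch) to back, y to the left as you face the panel. The panel faces the robot within 12 degrees. Origin of the seated pan: z 57 mm here.
- pan: Receiving pan: plain steel, solid bright floor, no mesh. Goes lowest, in the collar. 36 mm high, 80 g. Frame 60 mm outside, 54 inside, 27 high, open on top; below it a 9 mm skirt tapering from 51 to 42 mm diameter that drops into the rim below (1.7 mm play all round) until the shoulder rests on it: each part adds 27 mm. Origin: centre of the skirt's foot, z up.
- fine_sieve: Fine sieve: aluminium, blue rim and band, close grey mesh. Goes on the pan. 36 mm high, 80 g. Frame 60 mm outside, 54 inside, 27 high, open on top; below it a 9 mm skirt tapering from 51 to 42 mm diameter that drops into the rim below (1.7 mm play all round) until the shoulder rests on it: each part adds 27 mm. Origin: centre of the skirt's foot, z up.
- coarse_sieve: Coarse sieve: all brass, wide brass mesh. Goes on the fine sieve. 36 mm high, 80 g. Frame 60 mm outside, 54 inside, 27 high, open on top; below it a 9 mm skirt tapering from 51 to 42 mm diameter that drops into the rim below (1.7 mm play all round) until the shoulder rests on it: each part adds 27 mm. Origin: centre of the skirt's foot, z up.
- lid: Lid: steel disc 60 mm in diameter at z 9 to 13 mm, below it a 9 mm skirt on which it stands, above it a black knob 20 mm in diameter up to z 33 mm; 50 g. Origin: centre of the skirt's foot, z up. Its place: on the bench right of the shaker, centre at shaker y -92 to -150 mm (best -115, a gap of 25 mm), x within 30 mm of 0.
- salt_bottle: White sample bottle with a red cap: 60 mm in diameter, straight up to z 80 mm, 118 mm high over the cap, 240 g. Origin: centre of the underside, z up. Its place: on the bench left of the shaker, centre at shaker y +92 to +150 mm (best +115, a gap of 25 mm), x within 30 mm of 0.
- flask: A bystander to be left standing where it is. Conical glass flask, 80 mm in diameter at the foot, 120 mm high, behind the shaker. Origin: centre of the underside.
- blue_bottle: A bystander to be left standing where it is. Small white bottle with a blue cap, 44 mm in diameter, 92 mm high, behind the shaker at the left. Not the sample. Origin: centre of the underside.
- beaker: A bystander to be left standing where it is. Empty glass beaker, 55 mm in diameter, 68 mm high, at the right, in front of the balance. Origin: centre of the underside.

How it is judged:
By the outcome, as a careful person would: the job done as asked, in the order asked, and still so for the second after the job is handed in, with the robot touching nothing.
It also fails if it takes over 122 s, if anything falls off the work surface, if the arm or the gripper's body presses on something with over 40 N, if the wrist force passes 120 N, or if a joint passes its speed limit or range.

## Robot

A 7-joint arm with a two-finger parallel gripper is mounted at the origin on a cart in front of the work surface, level with it; the furniture and walls round the work are solid. World frame = base frame: x ahead of the robot, y to its left, z up, the work surface at z = 0. Lengths are in m, angles in rad, forces in N, time in s.
With the tool pointing down it reaches from about 0.4 to 0.875 m from the base axis. Payload 19.3 kg.
Tool frame: the origin (TCP) lies at the very end of the fingers, on their centre line; the grasp point (between the pads) lies bot.tcp_to_grasp behind it (bot.tcp_to_grasp is the distance from the TCP to the grasp point, in m); z points along the fingers, y is the direction in which the jaws open and shut (so a half turn about z gives the same grasp; the last joint's range is limited). The gripper opens to 85 mm and grips with 20 to 120 N. Pads are 22 mm wide; open, the fingers measure 114 mm over their backs; the gripper's body (76 mm by 85 mm) begins 54 mm behind the grasp point. The pads swing forward as they close: fully open they stand 13 mm farther back than shut.
Start: joints at [-1.392, 0.521, -0.036, 1.599, 0.021, 1.021, -0.113], TCP at [0.154, 0.606, 0.231] pointing down, gripper open.
Joint ranges: [-2.91, 2.91], [-0.3, 2.13], [-1.5, 1.42], [0.17, 2.43], [-1.26, 4.41], [0.16, 1.93], [-2.52, 2.52]. Speed limits (rad/s): [1.89, 1.89, 2.39, 2.39, 3.01, 3.01, 3.01].

## Interface

Orientations are given as [roll, pitch, yaw] about the fixed x, y, z axes, in that order (R = Rz(yaw) Ry(pitch) Rx(roll)).
In Python, from workcell import bot gives the robot as it stands.
- The arm moves only by the tool servo_tool, never from a script. Its argument "targets" is a list of rows, each a list of 2 entries, a list of its own where there are three numbers: the shift along the tool's x, y, z in units of 0.05 m (1.0 is 0.05 m), then the turn about the tool's z in units of 5 degrees (1.0 is 5 degrees). A call has 1 to 12 rows; each row shifts and turns the commanded pose from where the row before left it, along the tool's axes as they then stand; what a row does not reach is not made up. A row lasts 1/8 s, in which the tool goes at most 62.5 mm and 10.7 degrees, less where a joint would pass 70% of its speed; a pose out of reach is approached as far as the arm can. A call with a number of a shift or a turn outside -1 to 1 is refused whole. A call with a gripper value outside its range is refused whole. "gripper" is the opening, from -1 (shut) to 1 (fully open), so that 0 is half open, set as the call begins (left out, the last holds). The fingers move at their own pace and stop on an object; "newtons" is the grip in N (left out, the last holds). Time passes only in rows, so rows that do not move let the fingers close. It gives the time, the measured TCP pose, the force and the opening at its end, in the units of the state.
- bot.observe(): the state, without advancing time (a new reading comes with each control period).
- bot.grab_frame(name): name is "scene" or "top"; returns the picture (400x640x3 uint8, blue, green, red); there is no depth.
- bot.get_calibration(name): a dict with "fx", "fy", "cx", "cy" (pixels), "k1" (the pictures are not rectified: a ray, as slopes to the right and down, at radius r is drawn at 1 + k1 r^2 times it, then the intrinsics apply), "pose" (4x4, takes a point from camera to world coordinates). Camera axes: x right, y up, looking along -z (the intrinsics and any distortion apply to the point x, -y, -z); pixel columns grow to the right and rows downward; lengths in m; the calibration is good to about 2 mm. A picture is of the moment at which its call begins. get_calibration takes no time and is no camera call.
- bot.job_done(): hands the job in, once; it reports no verdict.
The state is a dict: "clock": time; "qpos": joint angles; "qd": joint speeds; "joint_efforts": joint torques, N m; "position": TCP position; "tool_rot": TCP orientation; "force": force on the tool from outside, world axes, zero at the start; "moment": the same for the moment, N m; "grip_width": finger opening in m.
Only numpy, scipy, OpenCV 4.12 (cv2) and the standard library are available. Lean on these libraries where they do the work, as an engineer would, in place of code of your own. Each camera call takes 0.05 s, during which the arm holds its last target.

## Working session

There is one attempt and no reset: what is moved stays moved. The work goes in short steps, Python scripts to look and compute and a tool call to move; the robot and the scene stay as the last step left them, time stands still between calls to the robot, and variables do not carry over. Pictures are saved under pics/ and viewed, and the job is handed in when it is done.

Besides the shell and the picture viewer there is one more tool, called after ">>>" in YAML: its name, and indented under it one key for each argument. servo_tool: Moves the arm, as the interface text tells. Its arguments: {"type":"object","properties":{"targets":{"type":"array","items":{"type":"array"}},"gripper":{"type":"number"},"newtons":{"type":"number"}},"required":["targets"]}

```bash
ls; mkdir -p pics
python3 - <<'E'
from workcell import bot
import cv2
s=bot.observe(); print(s); print(bot.tcp_to_grasp)
for n in("scene","top"):
    cv2.imwrite(f"pics/{n}0.png",bot.grab_frame(n)); print(bot.get_calibration(n))
E
```

```text
pics
{'clock': 0.0, 'qpos': array([-1.39217603,  0.52205524, -0.03636114,  1.59994346,  0.02119881,
        1.02109127, -0.11278735]), 'qd': array([6.87573220e-04, 1.84824440e-03, 1.57797911e-04, 1.69474042e-03,
       5.58994371e-05, 1.01363648e-03, 1.18827216e-03]), 'joint_efforts': array([ 1.36466715e-03, -9.27095389e+01,  1.98000513e+00, -3.69921434e+01,
        1.78528426e-02,  7.96361302e-03, -9.13049962e-05]), 'position': array([0.15385097, 0.6054511 , 0.23072277]), 'tool_rot': array([-3.14048168e+00,  5.95622640e-05,  2.89280253e+00]), 'force': array([ 0.53432453, -0.28721757,  1.22909299]), 'moment': array([-0.00857573,  0.02009064,  0.00679331]), 'grip_width': 0.0851748689901516}
0.0187
{'fx': 507.56969479641765, 'fy': 507.56969479641765, 'cx': 312.7705811336237, 'cy': 200.45745378750297, 'k1': -0.12167719155153929, 'pose': array([[-0.33491103, -0.81397663,  0.47463317,  1.18046794],
       [ 0.94220784, -0.29405633,  0.16054676,  0.17743004],
       [ 0.00888758,  0.50097197,  0.86541787,  1.04965318],
       [ 0.        ,  0.        ,  0.        ,  1.        ]])}
{'fx': 486.3454072357442, 'fy': 486.3454072357442, 'cx': 312.344203972259, 'cy': 201.12080615165942, 'k1': -0.1296885458713162, 'pose': array([[ 0.00734464,  0.99542007, -0.09531491,  0.46931441],
       [-0.99978768,  0.00914499,  0.01846535, -0.00861084],
       [ 0.01925243,  0.09515905,  0.99527589,  1.3403464 ],
       [ 0.        ,  0.        ,  0.        ,  1.        ]])}
```

View pics/scene0.png

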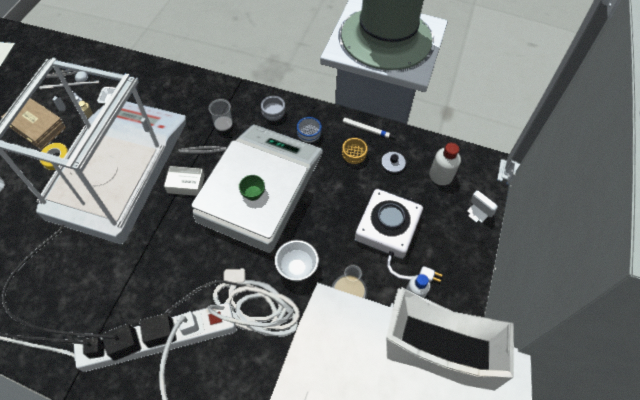

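View pics/top0.png

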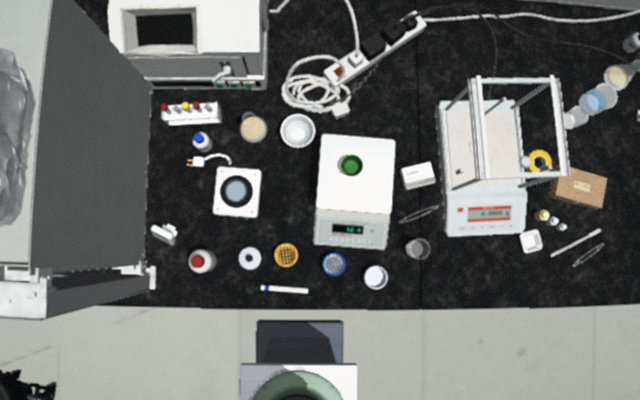

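```bash
cat > h.py <<'E'
import numpy as np, cv2
from workcell import bot
def cal(n):
    c=bot.get_calibration(n); K=np.array([[c['fx'],0,c['cx']],[0,c['fy'],c['cy']],[0,0,1]]); return c,K,np.array([c['k1'],0,0,0.])
def px2w(n,u,v,z):
    c,K,d=cal(n); p=cv2.undistortPoints(np.array([[[u,v]]],float),K,d)[0,0]
    # k1 r^2 is the opencv radial model
    T=c['pose']; r=T[:3,:3]@np.array([p[0],-p[1],-1]); o=T[:3,3]
    return o+r*(z-o[2])/r[2]
def w2px(n,P):
    c,K,d=cal(n); T=c['pose']; q=(np.atleast_2d(P)-T[:3,3])@T[:3,:3]; q=q*[1,-1,-1]
    return cv2.projectPoints(q.reshape(-1,1,3),np.zeros(3),np.zeros(3),K,d)[0][:,0]
def crop(n,x0,y0,w,h,s,out,im=None):
    im=bot.grab_frame(n) if im is None else im
    o=cv2.resize(im[y0:y0+h,x0:x0+w],None,fx=s,fy=s,interpolation=cv2.INTER_CUBIC)
    for x in range((x0+19)//20*20,x0+w,20): cv2.putText(o,str(x),((x-x0)*s,8),0,.3,(0,255,255),1);cv2.line(o,((x-x0)*s,8),((x-x0)*s,14),(0,255,255),1)
    for y in range((y0+19)//20*20,y0+h,20): cv2.putText(o,str(y),(0,(y-y0)*s+3),0,.3,(0,255,255),1);cv2.line(o,(20,(y-y0)*s),(26,(y-y0)*s),(0,255,255),1)
    cv2.imwrite('pics/'+out,o)
E
python3 - <<'E'
from h import *
im=cv2.imread('pics/top0.png'); crop('top',150,90,130,100*1+10,6,'t1.png',im); crop('top',180,225,220,80,3,'t2.png',im)
crop('top',180,235,110,60,7,'t3.png',im);crop('top',265,235,110+60,60,4,'t4.png',im)
im=cv2.imread('pics/scene0.png'); crop('scene',250,80,250,140,3,'s1.png',im)
E
python3 - <<'E'
from h import *
im=cv2.imread('pics/top0.png'); crop('top',200,155,70,70,8,'t5.png',im)
crop('top',180,235,130,60,6,'t3.png',im);crop('top',310,235,130,60,6,'t4.png',im)
print(w2px('top',[[.154,.606,.23],[.4,.2,0],[.4,-.2,0],[.6,.2,0],[.8,.2,0]]))
E
```

```text
[[ 39.90856658 377.81834875]
 [226.63103101 272.14758306]
 [372.35634523 273.22697067]
 [228.1255269  199.51563925]
 [230.05407171 128.91015062]]
```

View pics/t5.png

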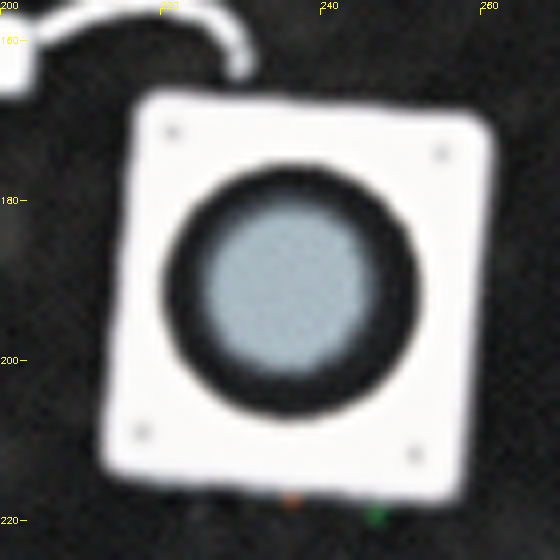

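View pics/t3.png

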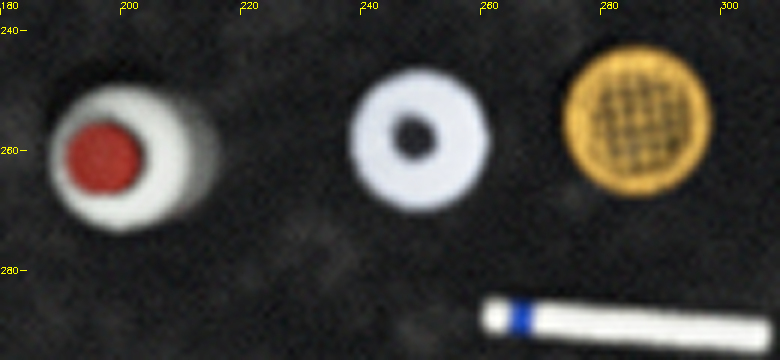

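View pics/t4.png

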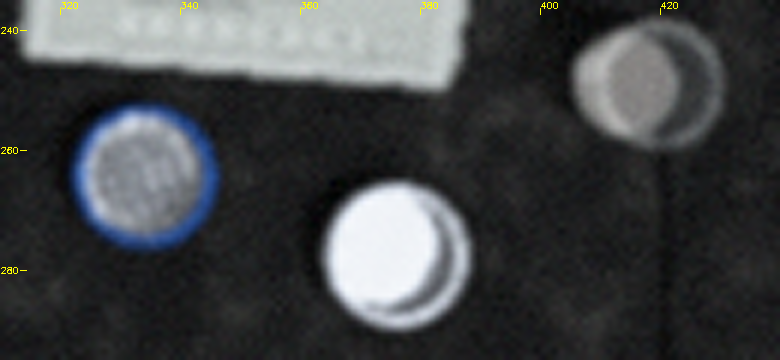

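View pics/s1.png

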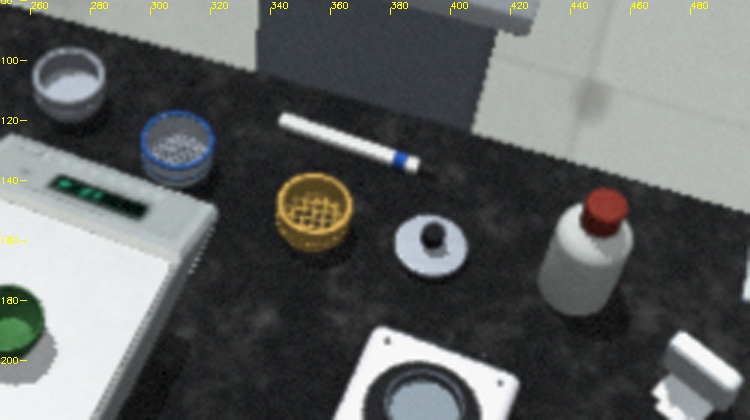

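Run:
```python
from h import *
for nm,u,v,z in [('cap',197,260.9,.118),('shoulder',199.8,260.8,.08),('lid',249.5,258,.013),('knob',180+414/6-.4,235+136/6-.4,.033),('coarse',285.9,254.8,.036),('fine',333.8,263.9,.036),('pan',375.8,277.2,.036),('housing',236.9,191.6,.048),('disc',235.7,190.9,.057),('platform',236.0,190.9,.05)]:
    p=px2w('top',u,v,z); print(nm,p.round(4),np.hypot(*p[:2]).round(3))
f=lambda X,Y:px2w('top',200+(X+.5)/8-.5,155+(Y+.5)/8-.5,.048)
TL,TR,BL,BR=f(138,91),f(494,114),f(102,478),f(461,502)
print(TL,TR,BL,BR,np.linalg.norm(TL-TR),np.linalg.norm(TL-BL))
for a,b in((BL,TL),(BR,TR),(TR,TL),(BR,BL)): print(np.degrees(np.arctan2(*(b-a)[1::-1])))
# scene checks
g=lambda X,Y,z:px2w('scene',250+X/3-.33,80+Y/3-.33,z).round(4)
print('S pan',g(69,78,.036),'fine',g(178,140,.036),'coarse',g(315,203,.036),'lid',g(431,246,.013),'cap',g(606,205,.118))
```

```text
cap [0.4331 0.2569 0.118 ] 0.504
shoulder [0.4324 0.2579 0.08  ] 0.503
lid [0.4397 0.1363 0.013 ] 0.46
knob [0.4421 0.1366 0.033 ] 0.463
coarse [0.4497 0.0367 0.036 ] 0.451
fine [ 0.4263 -0.0914  0.036 ] 0.436
pan [ 0.3913 -0.2041  0.036 ] 0.441
housing [0.6168 0.1695 0.048 ] 0.64
disc [0.6176 0.1715 0.057 ] 0.641
platform [0.6184 0.1717 0.05  ] 0.642
[0.68591927 0.22548792 0.048     ] [0.67902119 0.10518886 0.048     ] [0.55528022 0.23401597 0.048     ] [0.54845891 0.11385487 0.048     ] 0.1204966679366941 0.1309171051804527
-3.734940234708879
-3.797410646270805
86.71819284361234
86.75091982729758
S pan [ 0.3917 -0.204   0.036 ] fine [ 0.4238 -0.0921  0.036 ] coarse [0.4469 0.0358 0.036 ] lid [0.4391 0.136  0.013 ] cap [0.4308 0.2571 0.118 ]
```

Run:
```python
from h import *
for u,v in((505,160),(515,180),(500,150),(603,12)): print(u,v,[px2w('scene',u,v,z).round(3) for z in(0,.1,.3)])
for u,v in((155,285),(150,262),(0,312),(30,270)): print(u,v,[px2w('top',u,v,z).round(3) for z in(0,.1,.3,.5)])
for u,v in((334,245),(376,249),(314,243)): print(u,v,[px2w('top',u,v,z).round(3) for z in(0.03,.05,.07)])
im=cv2.imread('pics/scene0.png'); crop('scene',440,0,200,200,3,'s2.png',im)
im=cv2.imread('pics/top0.png'); crop('top',0,200,200,200,3,'t6.png',im)
```

```text
505 160 [array([0.324, 0.407, 0.   ]), array([0.406, 0.385, 0.1  ]), array([0.569, 0.341, 0.3  ])]
515 180 [array([0.376, 0.44 , 0.   ]), array([0.453, 0.415, 0.1  ]), array([0.606, 0.365, 0.3  ])]
500 150 [array([0.297, 0.389, 0.   ]), array([0.381, 0.369, 0.1  ]), array([0.549, 0.329, 0.3  ])]
603 12 [array([-0.411,  0.652,  0.   ]), array([-0.26 ,  0.607,  0.1  ]), array([0.044, 0.516, 0.3  ])]
155 285 [array([0.361, 0.399, 0.   ]), array([0.37 , 0.368, 0.1  ]), array([0.386, 0.307, 0.3  ]), array([0.402, 0.247, 0.5  ])]
150 262 [array([0.424, 0.414, 0.   ]), array([0.428, 0.383, 0.1  ]), array([0.434, 0.32 , 0.3  ]), array([0.441, 0.257, 0.5  ])]
0 312 [array([0.27 , 0.861, 0.   ]), array([0.285, 0.796, 0.1  ]), array([0.314, 0.666, 0.3  ]), array([0.344, 0.537, 0.5  ])]
30 270 [array([0.393, 0.768, 0.   ]), array([0.399, 0.71 , 0.1  ]), array([0.41 , 0.595, 0.3  ]), array([0.422, 0.479, 0.5  ])]
334 245 [array([ 0.477, -0.092,  0.03 ]), array([ 0.477, -0.091,  0.05 ]), array([ 0.477, -0.09 ,  0.07 ])]
376 249 [array([ 0.467, -0.206,  0.03 ]), array([ 0.467, -0.203,  0.05 ]), array([ 0.467, -0.2  ,  0.07 ])]
314 243 [array([ 0.482, -0.038,  0.03 ]), array([ 0.482, -0.038,  0.05 ]), array([ 0.481, -0.037,  0.07 ])]
```

View pics/s2.png

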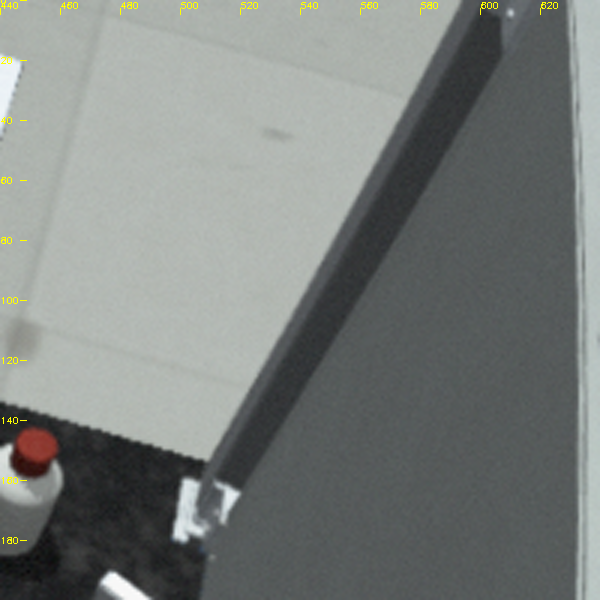

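View pics/t6.png

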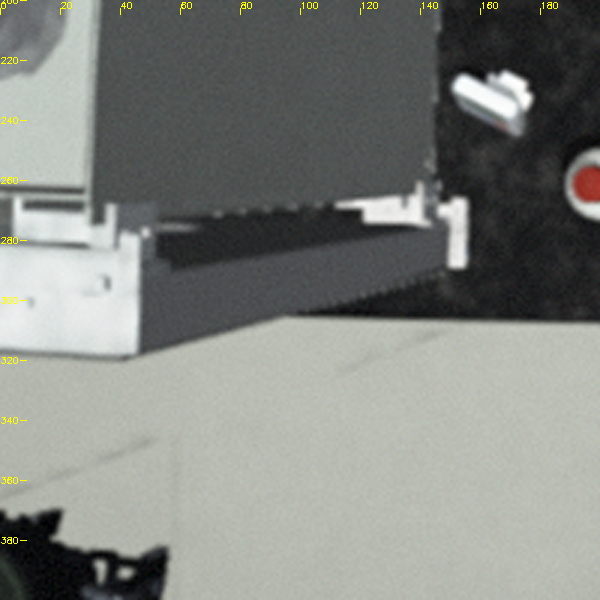

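>>> servo_tool:
  targets:
    - [[0,0,0],-1]
    - [[0,0,0],-1]
    - [[0,0,0],-0.85]
    - [[-0.23,-0.93,0],0]
    - [[-0.23,-0.93,0],0]
    - [[-0.23,-0.93,0],0]
    - [[-0.23,-0.93,0],0]
    - [[-0.6,-0.9,0],0]
    - [[-0.6,-0.9,0],0]
    - [[0,0,0],0]
  gripper: 1
  newtons: 40

```text
clock: 1.35
position: [0.2616, 0.3268, 0.2314]
tool_rot: [-3.141, 0.0, 3.137]
force: [-0.1, 0.9, 0.3]
grip_width: 0.0857
```

Run:
```python
from h import *
s=bot.observe(); print(s['clock'],s['qpos'].round(3),s['position'].round(4),s['tool_rot'].round(4),s['force'].round(1))
```

```text
1.35 [-1.005  0.193 -0.038  2.108  0.011  0.841  0.516] [0.2616 0.3268 0.2314] [-3.1408e+00  4.0000e-04  3.1365e+00] [-0.1  0.9  0.3]
```

>>> servo_tool:
  targets:
    - [[-0.89,-0.885,0],0]
    - [[-0.89,-0.885,0],0]
    - [[-0.89,-0.885,0],0]
    - [[-0.89,-0.885,0],0]
    - [[0,-1,0],0]
    - [[0,-1,0],0]
    - [[0,-1,0],0]
    - [[0,-1,0],0]
    - [[0,-1,0],0]
    - [[0.32,-0.69,0],0]
    - [[0.32,-0.69,0],0]
    - [[0.32,-0.69,0],0]

```text
clock: 2.85
position: [0.3889, -0.2007, 0.2312]
tool_rot: [3.142, -0.0, -3.141]
force: [0.9, -0.6, -0.7]
grip_width: 0.0853
```

Run:
```python
from h import *
s=bot.observe(); print(s['clock'],s['qpos'].round(3),s['position'].round(4),s['tool_rot'].round(4),s['qd'].round(2))
cv2.imwrite('pics/top1.png',bot.grab_frame('top'))
```

```text
2.85 [ 0.057  0.232  0.337  2.081 -0.102  0.844  2.024] [ 0.3889 -0.2007  0.2312] [ 3.1415 -0.     -3.1409] [ 0.55  0.01  0.17  0.   -0.05 -0.    0.75]
```

View pics/top1.png

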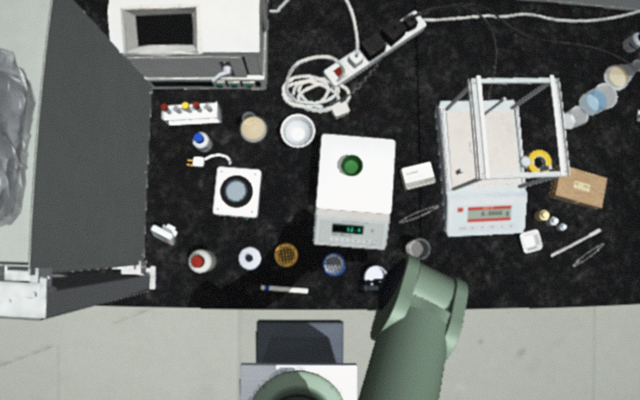

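>>> servo_tool:
  targets:
    - [[0,0,0],0]
    - [[0,0,0.9],0]
    - [[0,0,0.9],0]
    - [[0,0,0.9],0]
    - [[0,0,0.9],0]
    - [[0,0,0],0]
    - [[0,0,0],0]

```text
clock: 3.78
position: [0.3898, -0.1998, 0.0525]
tool_rot: [-3.142, 0.001, -3.141]
force: [0.6, -0.4, 0.9]
grip_width: 0.0852
```

Run:
```python
from h import *
im=bot.grab_frame('scene'); crop('scene',220,70,160,110,5,'s3.png',im)
```

```text
(no output)
```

View pics/s3.png

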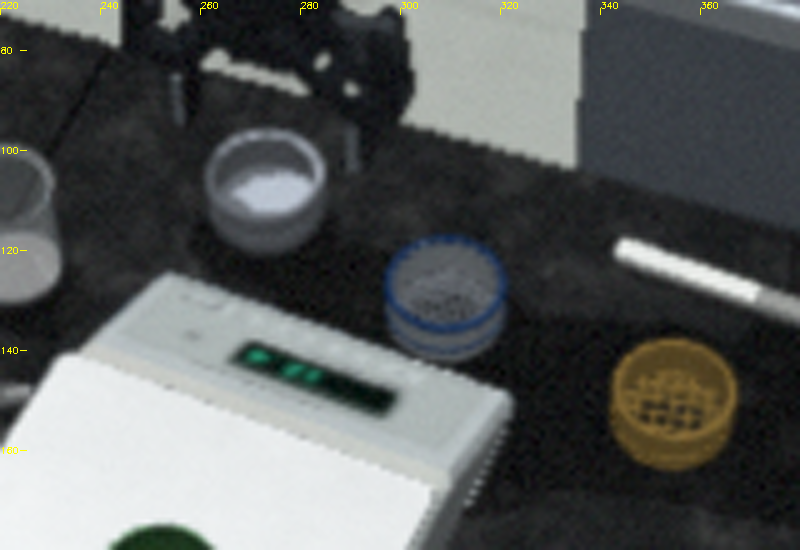

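>>> servo_tool:
  targets:
    - [[-0.034,-0.084,0.4],0]
    - [[0,0,0.47],0]
    - [[0,0,0],0]
    - [[0,0,0],0]

```text
clock: 4.32
position: [0.3915, -0.2045, 0.0092]
tool_rot: [-3.141, 0.002, 3.142]
force: [-1.0, -0.2, 0.0]
grip_width: 0.0854
```

>>> servo_tool:
  targets:
    - [[0,0,0],0]
    - [[0,0,0],0]
    - [[0,0,0],0]
    - [[0,0,0],0]
    - [[0,0,0],0]
    - [[0,0,0],0]
  gripper: -1
  newtons: 40

```text
clock: 5.08
position: [0.3914, -0.2044, 0.009]
tool_rot: [-3.141, 0.002, 3.141]
force: [-2.5, 2.8, 25.9]
grip_width: 0.0588
```

Run:
```python
from h import *
im=bot.grab_frame('scene'); crop('scene',220,50,160,110,5,'s4.png',im)
```

```text
(no output)
```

View pics/s4.png

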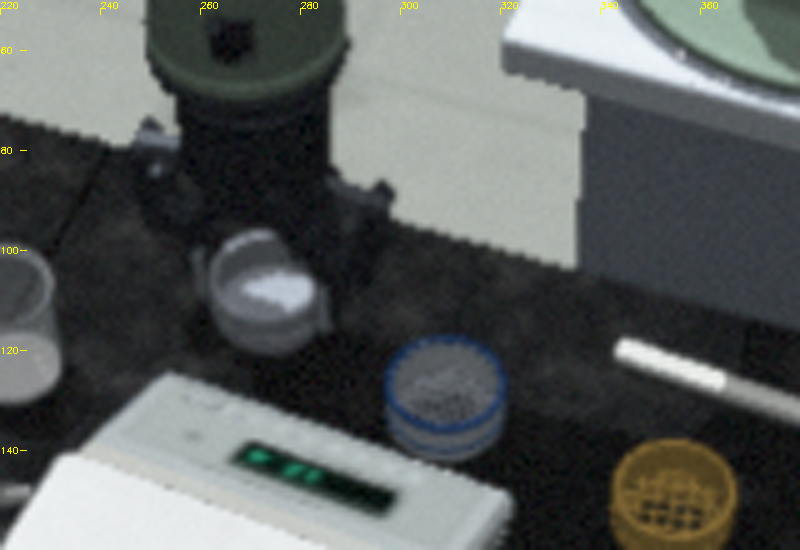

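>>> servo_tool:
  targets:
    - [[0,0,-0.4],0]
    - [[0,0,-0.9],0]
    - [[0,0,-0.9],0]
    - [[0,0,-0.9],0]
    - [[0,0,0],0]
    - [[0,0,0],0]

```text
clock: 5.88
position: [0.3907, -0.204, 0.1627]
tool_rot: [3.141, 0.0, -3.141]
force: [-0.7, 0.3, -1.3]
grip_width: 0.0593
```

>>> servo_tool:
  targets:
    - [[-0.5,0.83,0],0]
    - [[-0.5,0.83,0],0]
    - [[-0.5,0.83,0],0]
    - [[-0.5,0.83,0],0]
    - [[-0.5,0.83,0],0]
    - [[-0.5,0.83,0],0]
    - [[-0.5,0.83,0],0]
    - [[-0.5,0.83,0],0]
    - [[-0.5,0.83,0],0]
    - [[0,0,0],0]
    - [[0,0,0],0]

```text
clock: 7.25
position: [0.6151, 0.1684, 0.1613]
tool_rot: [-3.14, -0.002, 3.141]
force: [-0.4, 0.2, -0.6]
grip_width: 0.0592
```

Run:
```python
from h import *
s=bot.observe(); print(s['qpos'].round(3),s['position'].round(4),s['tool_rot'].round(4),s['force'].round(1))
im=bot.grab_frame('scene'); crop('scene',320,110,130,160,5,'s5.png',im)
cv2.imwrite('pics/top2.png',bot.grab_frame('top'))
```

```text
[-0.543  0.638  0.28   1.637 -0.212  0.899  1.388] [0.6151 0.1684 0.1613] [-3.1403e+00 -2.3000e-03  3.1410e+00] [-0.4  0.2 -0.6]
```

View pics/s5.png

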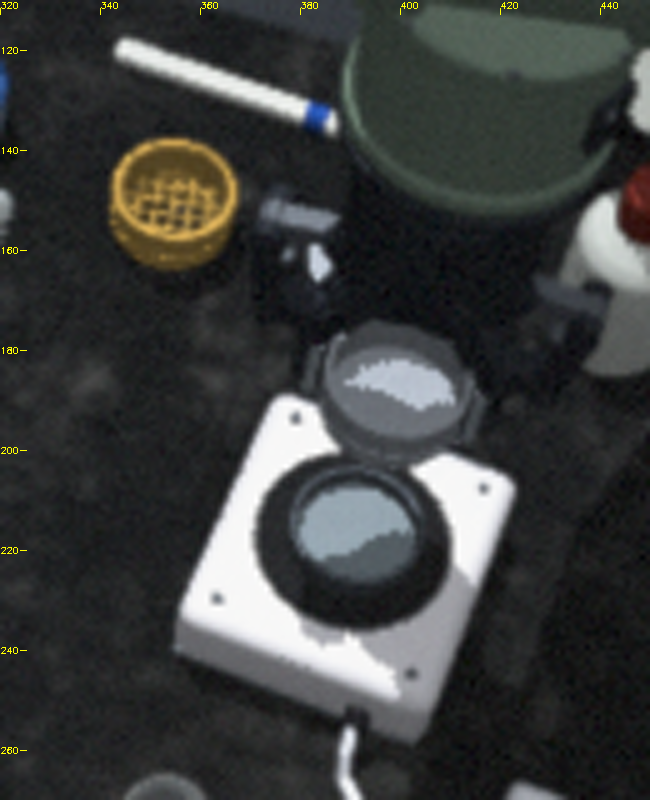

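View pics/top2.png

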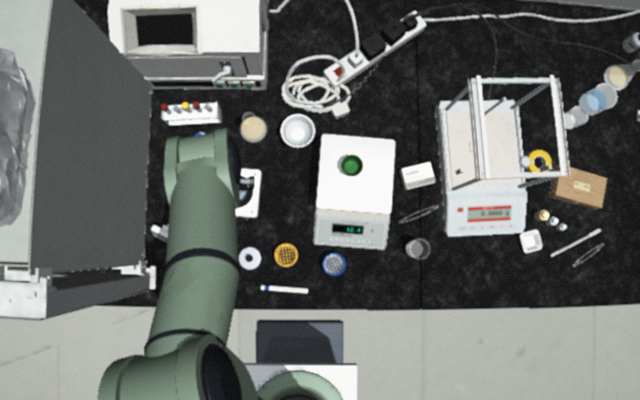

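Run:
```python
from h import *
print('collar',px2w('scene',390.3,214.5,.066))
im=cv2.imread('pics/s5.png')
t=np.linspace(0,6.283,60)
def ring(c,r,z,col):
    P=np.c_[c[0]+r*np.cos(t),c[1]+r*np.sin(t),0*t+z]; q=((w2px('scene',P)-[320,110]+.5)*5-.5).astype(int)
    cv2.polylines(im,[q],True,col,1)
ring((.617,.170),.027,.066,(0,0,255)); ring((.617,.170),.030,.066,(0,255,0))
ring((.6155,.1684),.030,.1883,(255,0,255)); ring((.6155,.1684),.027,.1883,(0,255,255))
cv2.imwrite('pics/s5b.png',im)
```

```text
collar [0.61651524 0.16841907 0.066     ]
```

View pics/s5b.png

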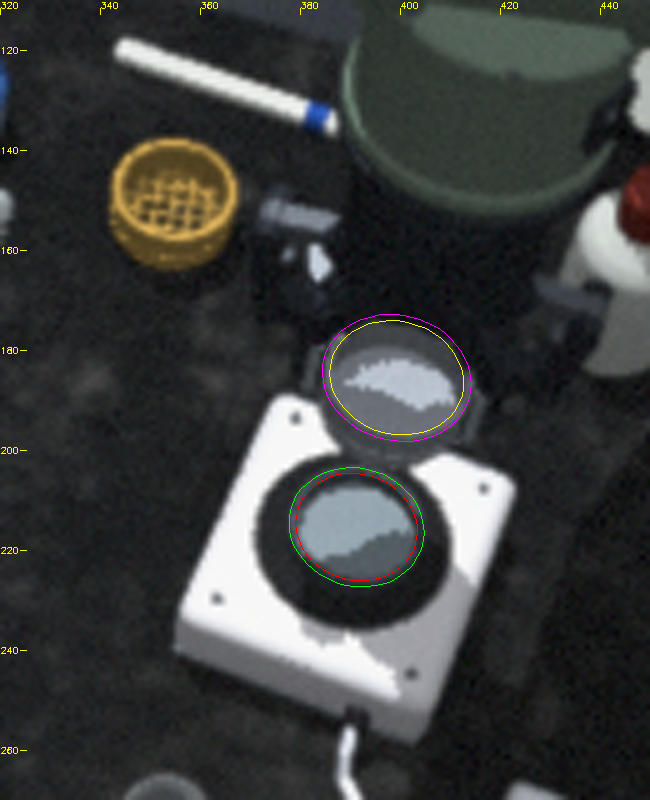

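>>> servo_tool:
  targets:
    - [[-0.01,0.02,0.6],0]
    - [[0,0,0.6],0]
    - [[0,0,0.5],0]
    - [[0,0,0],0]
    - [[0,0,0],0]

```text
clock: 7.98
position: [0.6168, 0.1697, 0.0788]
tool_rot: [3.141, 0.001, 3.141]
force: [0.2, 0.4, -1.1]
grip_width: 0.0587
```

Run:
```python
from h import *
im=bot.grab_frame('scene'); crop('scene',340,140,110,110,6,'s6.png',im)
```

```text
(no output)
```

View pics/s6.png

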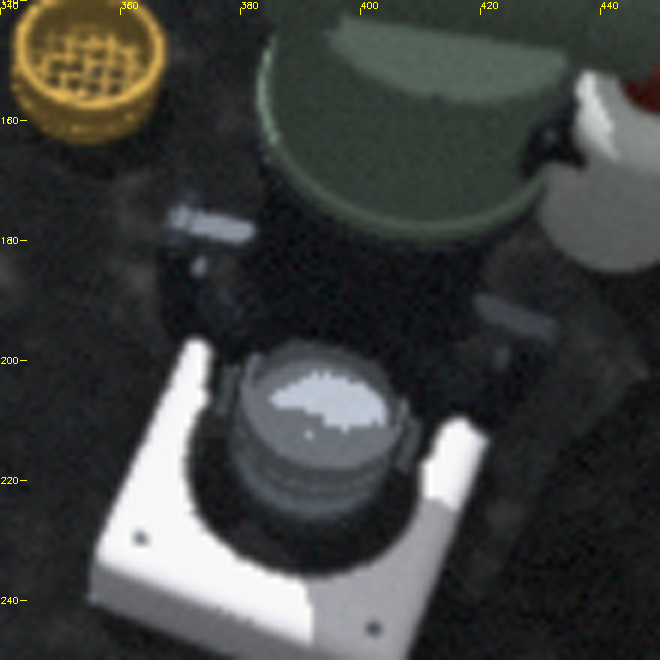

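>>> servo_tool:
  targets:
    - [[0,0,0.08],0]
    - [[0,0,0.06],0]
    - [[0,0,0.06],0]
    - [[0,0,0.04],0]
    - [[0,0,0],0]
    - [[0,0,0],0]

```text
clock: 8.78
position: [0.6163, 0.1702, 0.0662]
tool_rot: [3.141, -0.0, 3.141]
force: [-5.2, -1.1, 8.5]
grip_width: 0.0593
```

>>> servo_tool:
  targets:
    - [[0,0,0.02],0]
    - [[0,0,0],0]
    - [[0,0,0],0]

```text
clock: 9.15
position: [0.6164, 0.1702, 0.0661]
tool_rot: [3.141, 0.0, 3.141]
force: [-9.4, -1.7, 24.3]
grip_width: 0.0592
```

Run:
```python
from h import *
im=bot.grab_frame('scene'); crop('scene',340,140,110,110,6,'s7.png',im)
```

```text
(no output)
```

View pics/s7.png

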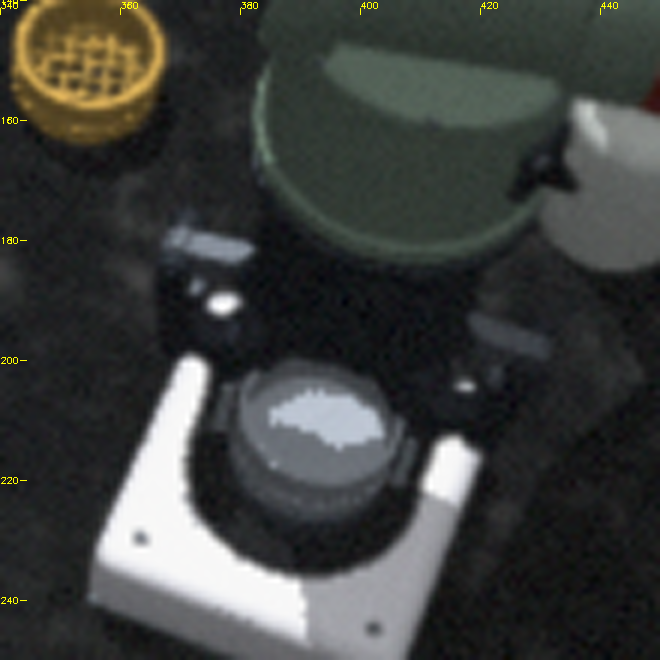

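>>> servo_tool:
  targets:
    - [[0,0,-0.02],0]
    - [[0,0,0],0]
    - [[0,0,0],0]
    - [[0,0,0],0]
  gripper: 1

```text
clock: 9.7
position: [0.6163, 0.1701, 0.0656]
tool_rot: [-3.141, -0.0, 3.141]
force: [0.5, 0.7, -0.4]
grip_width: 0.0856
```

>>> servo_tool:
  targets:
    - [[0,0,-0.5],0]
    - [[0,0,-0.9],0]
    - [[0,0,-0.9],0]
    - [[0.3,-0.4,-0.5],0]
    - [[0.6,-0.8,0],0]
    - [[0.6,-0.8,0],0]
    - [[0.6,-0.8,0],0]
    - [[0.6,-0.8,0],0]
    - [[0.6,-0.8,0],0]
    - [[0.4,-0.7,0],0]
    - [[0,0,0],0]

```text
clock: 11.08
position: [0.4301, -0.0869, 0.2061]
tool_rot: [-3.142, 0.0, 3.137]
force: [1.3, 0.9, 0.3]
grip_width: 0.0854
```

Run:
```python
from h import *
im=bot.grab_frame('scene'); crop('scene',330,150,120,110,6,'s8.png',im)
im=cv2.imread('pics/s8.png')
t=np.linspace(0,6.283,60)
def ring(c,r,z,col):
    P=np.c_[c[0]+r*np.cos(t),c[1]+r*np.sin(t),0*t+z]; q=((w2px('scene',P)-[330,150]+.5)*6-.5).astype(int)
    cv2.polylines(im,[q],True,col,1)
ring((.6165,.170),.030,.093,(0,255,0))
cv2.imwrite('pics/s8.png',im)
im=bot.grab_frame('top'); crop('top',180,150,180,140,4,'t8.png',im)
```

```text
(no output)
```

View pics/s8.png

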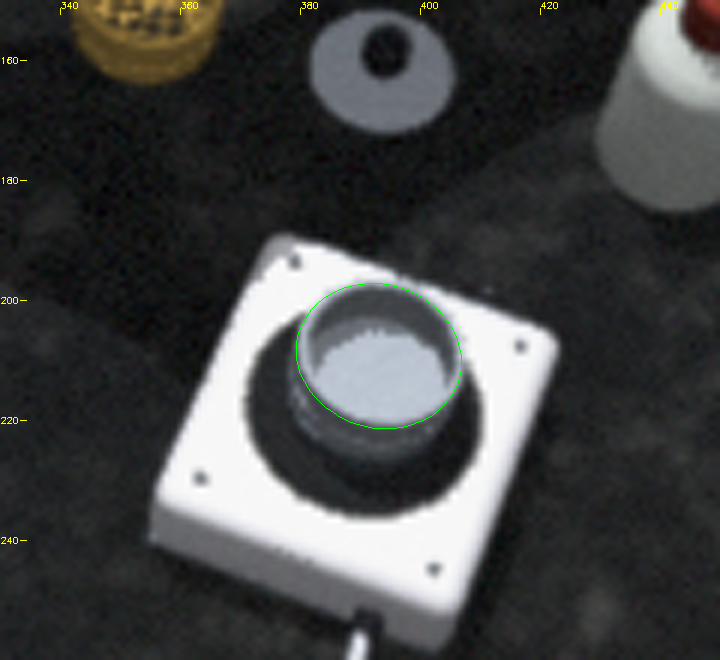

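View pics/t8.png

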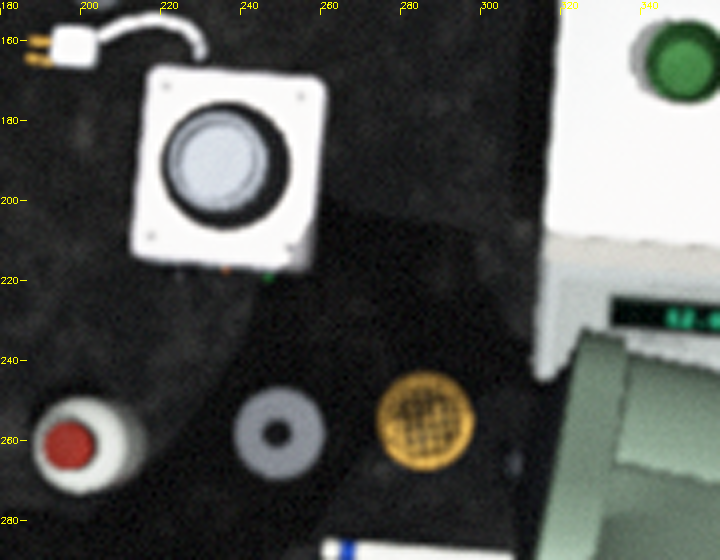

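>>> servo_tool:
  targets:
    - [[0.1,-0.1,0.2],0]
    - [[0,0,0.9],0]
    - [[0,0,0.9],0]
    - [[0,0,0.9],0]
    - [[0,0,0],0]
    - [[0,0,0],0]

```text
clock: 11.92
position: [0.4266, -0.0899, 0.0617]
tool_rot: [-3.141, 0.0, 3.142]
force: [0.6, -0.9, 0.2]
grip_width: 0.0853
```

>>> servo_tool:
  targets:
    - [[0.03,-0.03,0.5],0]
    - [[0,0,0.55],0]
    - [[0,0,0],0]
    - [[0,0,0],0]

```text
clock: 12.42
position: [0.4256, -0.0914, 0.0099]
tool_rot: [-3.141, 0.002, 3.141]
force: [-0.7, 0.0, 0.5]
grip_width: 0.0856
```

>>> servo_tool:
  targets:
    - [[0,0,0],0]
    - [[0,0,0],0]
    - [[0,0,0],0]
    - [[0,0,0],0]
    - [[0,0,0],0]
    - [[0,0,0],0]
  gripper: -1

```text
clock: 13.18
position: [0.4255, -0.0913, 0.0096]
tool_rot: [3.142, 0.002, 3.142]
force: [-3.8, 1.4, 27.7]
grip_width: 0.0595
```

>>> servo_tool:
  targets:
    - [[0,0,-0.4],0]
    - [[0,0,-0.9],0]
    - [[0,0,-0.9],0]
    - [[0,0,-0.9],0]
    - [[0,0,0],0]
    - [[0,0,0],0]

```text
clock: 13.92
position: [0.4247, -0.091, 0.1633]
tool_rot: [3.141, 0.0, -3.141]
force: [-0.5, -0.9, -1.7]
grip_width: 0.0593
```

>>> servo_tool:
  targets:
    - [[-0.64,0.87,0],0]
    - [[-0.64,0.87,0],0]
    - [[-0.64,0.87,0],0]
    - [[-0.64,0.87,0],0]
    - [[-0.64,0.87,0],0]
    - [[-0.64,0.87,0],0]
    - [[0,0,0],0]
    - [[0,0,0],0]

```text
clock: 14.92
position: [0.6161, 0.1688, 0.1617]
tool_rot: [-3.14, -0.002, 3.141]
force: [-0.4, -1.3, -0.6]
grip_width: 0.0591
```

Run:
```python
from h import *
im=bot.grab_frame('scene'); crop('scene',330,130,120,110,6,'s9.png',im)
```

```text
(no output)
```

View pics/s9.png

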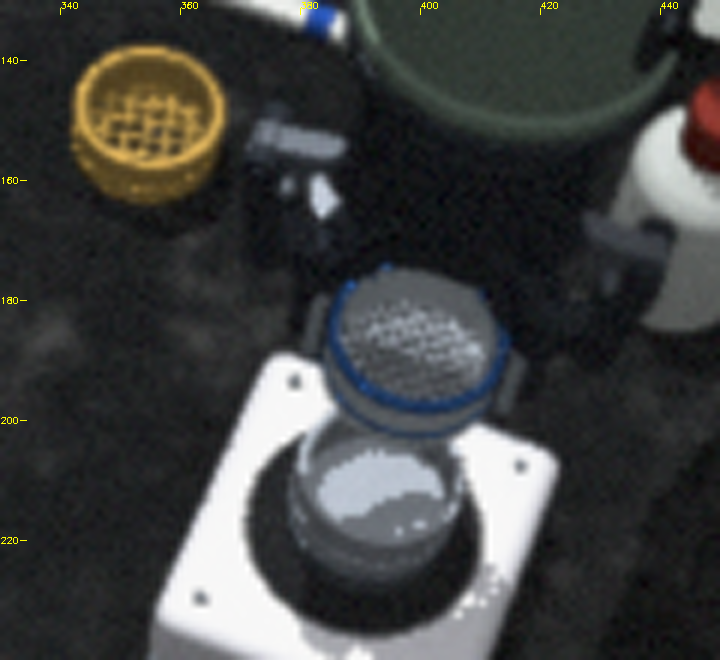

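>>> servo_tool:
  targets:
    - [[0,0.03,0.5],0]
    - [[0,0,0.45],0]
    - [[0,0,0.15],0]
    - [[0,0,0],0]
    - [[0,0,0],0]

```text
clock: 15.6
position: [0.6172, 0.171, 0.1092]
tool_rot: [3.141, 0.001, 3.141]
force: [-0.0, 0.2, 0.0]
grip_width: 0.0593
```

Run:
```python
from h import *
im=bot.grab_frame('scene'); crop('scene',330,130,120,110,6,'s10.png',im)
```

```text
(no output)
```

View pics/s10.png

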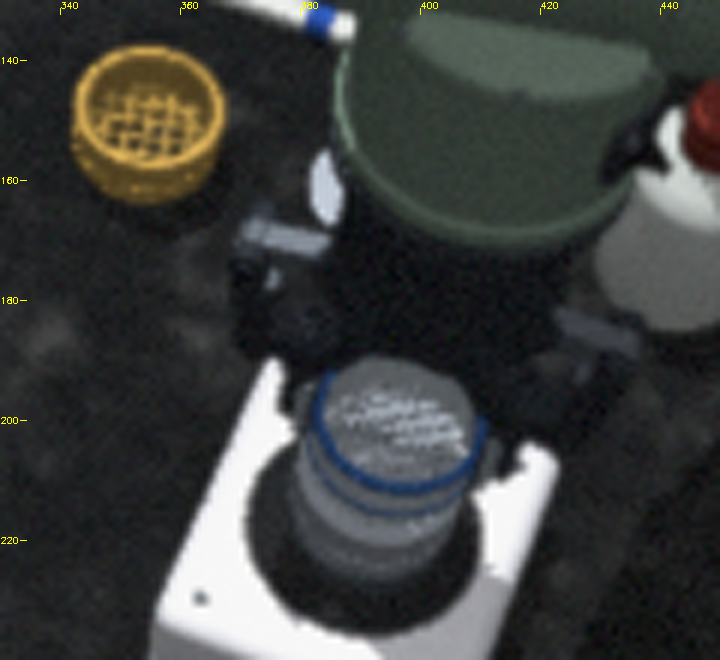

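>>> servo_tool:
  targets:
    - [[0.01,-0.02,0.1],0]
    - [[0,0,0.08],0]
    - [[0,0,0.06],0]
    - [[0,0,0.06],0]
    - [[0,0,0],0]
    - [[0,0,0],0]

```text
clock: 16.4
position: [0.6164, 0.1702, 0.0938]
tool_rot: [3.141, 0.0, 3.141]
force: [-3.3, -0.4, 10.2]
grip_width: 0.0594
```

>>> servo_tool:
  targets:
    - [[0,0,0.02],0]
    - [[0,0,0],0]
    - [[0,0,0],0]

```text
clock: 16.77
position: [0.6166, 0.1702, 0.0937]
tool_rot: [3.141, 0.001, 3.141]
force: [-8.6, -0.8, 24.0]
grip_width: 0.0592
```

>>> servo_tool:
  targets:
    - [[0,0,-0.02],0]
    - [[0,0,0],0]
    - [[0,0,0],0]
    - [[0,0,0],0]
  gripper: 1

```text
clock: 17.27
position: [0.6163, 0.1702, 0.0931]
tool_rot: [-3.141, -0.0, 3.141]
force: [0.2, -0.2, 0.8]
grip_width: 0.0852
```

>>> servo_tool:
  targets:
    - [[0,0,-0.5],0]
    - [[0,0,-0.9],0]
    - [[0,0,-0.8],0]
    - [[0.5,-0.4,0],0]
    - [[0.9,-0.72,0],0]
    - [[0.9,-0.72,0],0]
    - [[0.8,-0.7,0],0]
    - [[0.3,-0.15,0],0]
    - [[0,0,0],0]

```text
clock: 18.4
position: [0.4463, 0.0358, 0.2037]
tool_rot: [3.141, 0.001, 3.141]
force: [0.2, 0.6, 0.2]
grip_width: 0.0854
```

Run:
```python
from h import *
im=bot.grab_frame('scene'); crop('scene',330,130,120,110,6,'s11.png',im)
im=cv2.imread('pics/s11.png')
t=np.linspace(0,6.283,60)
def ring(c,r,z,col):
    P=np.c_[c[0]+r*np.cos(t),c[1]+r*np.sin(t),0*t+z]; q=((w2px('scene',P)-[330,130]+.5)*6-.5).astype(int)
    cv2.polylines(im,[q],True,col,1)
ring((.6165,.170),.030,.120,(0,255,0))
cv2.imwrite('pics/s11.png',im)
```

```text
(no output)
```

View pics/s11.png

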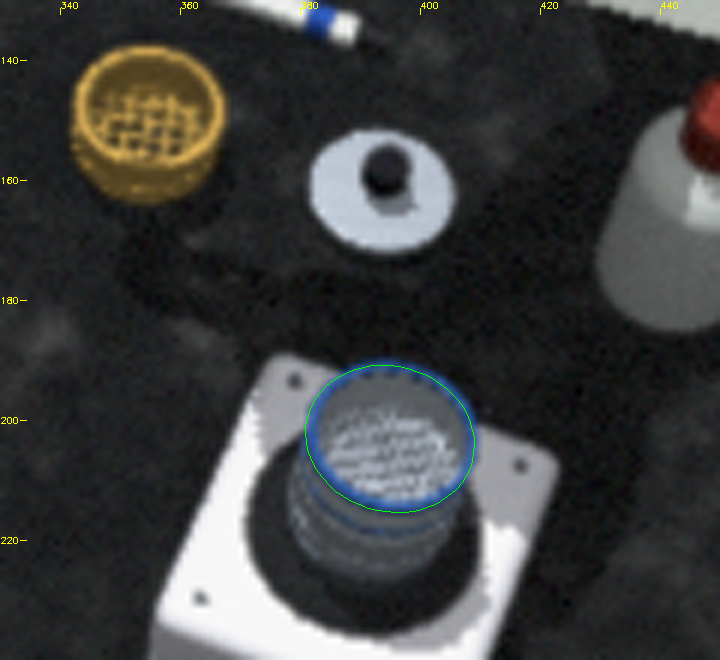

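>>> servo_tool:
  targets:
    - [[-0.04,0,0.4],0]
    - [[0,0,0.9],0]
    - [[0,0,0.9],0]
    - [[0,0,0.7],0]
    - [[0,0,0],0]
    - [[0,0,0],0]

```text
clock: 19.2
position: [0.4492, 0.036, 0.0591]
tool_rot: [3.142, 0.001, -3.141]
force: [-0.2, 0.1, 0.4]
grip_width: 0.0854
```

>>> servo_tool:
  targets:
    - [[0.02,0.01,0.5],0]
    - [[0,0,0.5],0]
    - [[0,0,0],0]
    - [[0,0,0],0]

```text
clock: 19.7
position: [0.4482, 0.0364, 0.0097]
tool_rot: [3.141, 0.002, 3.142]
force: [1.2, 0.4, -0.1]
grip_width: 0.0855
```

>>> servo_tool:
  targets:
    - [[0,0,0],0]
    - [[0,0,0],0]
    - [[0,0,0],0]
    - [[0,0,0],0]
    - [[0,0,0],0]
    - [[0,0,0],0]
  gripper: -1

```text
clock: 20.45
position: [0.4479, 0.0364, 0.0095]
tool_rot: [3.141, 0.002, 3.141]
force: [-3.9, 0.7, 25.3]
grip_width: 0.0594
```

>>> servo_tool:
  targets:
    - [[0,0,-0.4],0]
    - [[0,0,-0.9],0]
    - [[0,0,-0.9],0]
    - [[0,0,-0.9],0]
    - [[0,0,-0.4],0]
    - [[0,0,0],0]
    - [[0,0,0],0]

```text
clock: 21.32
position: [0.4469, 0.0363, 0.1828]
tool_rot: [-3.142, -0.001, -3.142]
force: [-0.1, 0.2, -1.4]
grip_width: 0.0588
```

>>> servo_tool:
  targets:
    - [[-0.68,0.535,0],0]
    - [[-0.68,0.535,0],0]
    - [[-0.68,0.535,0],0]
    - [[-0.68,0.535,0],0]
    - [[-0.68,0.535,0],0]
    - [[0,0,0],0]
    - [[0,0,0],0]

```text
clock: 22.2
position: [0.6166, 0.1692, 0.1819]
tool_rot: [-3.14, -0.002, 3.141]
force: [-0.6, -0.1, -0.1]
grip_width: 0.0584
```

Run:
```python
from h import *
im=bot.grab_frame('scene'); crop('scene',330,130,120,110,6,'s12.png',im)
```

```text
(no output)
```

View pics/s12.png

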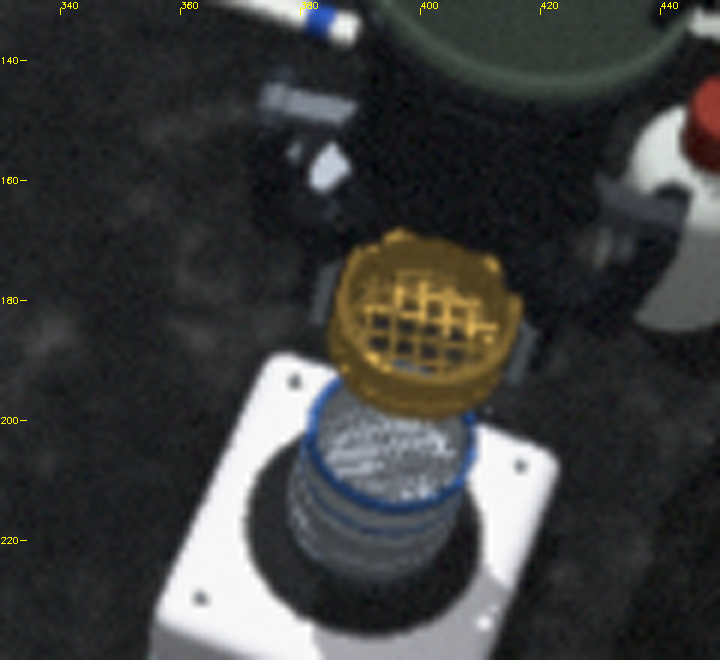

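>>> servo_tool:
  targets:
    - [[0.01,0.01,0.45],0]
    - [[0,0,0.4],0]
    - [[0,0,0.15],0]
    - [[0,0,0],0]
    - [[0,0,0],0]

```text
clock: 22.88
position: [0.6172, 0.1704, 0.134]
tool_rot: [3.141, 0.001, 3.141]
force: [-0.7, -0.4, -1.3]
grip_width: 0.0589
```

Run:
```python
from h import *
im=bot.grab_frame('scene'); crop('scene',330,130,120,110,6,'s13.png',im)
```

```text
(no output)
```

View pics/s13.png

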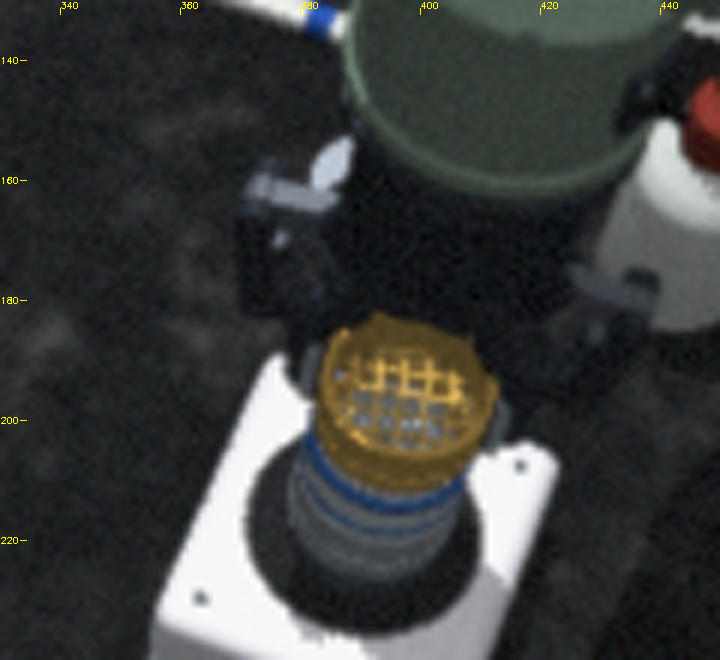

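>>> servo_tool:
  targets:
    - [[0.01,0,0.08],0]
    - [[0,0,0.08],0]
    - [[0,0,0.06],0]
    - [[0,0,0.05],0]
    - [[0,0,0],0]
    - [[0,0,0],0]

```text
clock: 23.68
position: [0.6166, 0.1705, 0.1206]
tool_rot: [3.141, 0.001, 3.141]
force: [-4.4, -0.1, 13.9]
grip_width: 0.0586
```

>>> servo_tool:
  targets:
    - [[0,0,-0.02],0]
    - [[0,0,0],0]
    - [[0,0,0],0]
    - [[0,0,0],0]
  gripper: 1

```text
clock: 24.18
position: [0.6163, 0.1704, 0.1207]
tool_rot: [-3.141, -0.0, 3.141]
force: [0.3, -0.2, 0.5]
grip_width: 0.0852
```

>>> servo_tool:
  targets:
    - [[0,0,-0.5],0]
    - [[0,0,-0.9],0]
    - [[0,0,-0.9],0]
    - [[0,0,-0.2],0]
    - [[0.6,0.28,0],0]
    - [[0.8,0.38,0],0]
    - [[0.8,0.38,0],0]
    - [[0.8,0.38,0],0]
    - [[0.6,0.28,0],0]
    - [[0,0,0],0]
    - [[0,0,0],0]

```text
clock: 25.55
position: [0.4367, 0.2553, 0.2456]
tool_rot: [-3.141, 0.0, 3.141]
force: [-0.4, 0.3, 0.4]
grip_width: 0.0852
```

Run:
```python
from h import *
im=bot.grab_frame('scene'); crop('scene',330,110,160,130,5,'s14.png',im)
im=cv2.imread('pics/s14.png')
t=np.linspace(0,6.283,60)
def ring(c,r,z,col):
    P=np.c_[c[0]+r*np.cos(t),c[1]+r*np.sin(t),0*t+z]; q=((w2px('scene',P)-[330,110]+.5)*5-.5).astype(int)
    cv2.polylines(im,[q],True,col,1)
ring((.6165,.170),.030,.147,(0,255,0)); ring((.432,.2573),.03,0,(0,255,0)); ring((.432,.2573),.03,.08,(0,255,0))
cv2.imwrite('pics/s14.png',im)
```

```text
(no output)
```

View pics/s14.png

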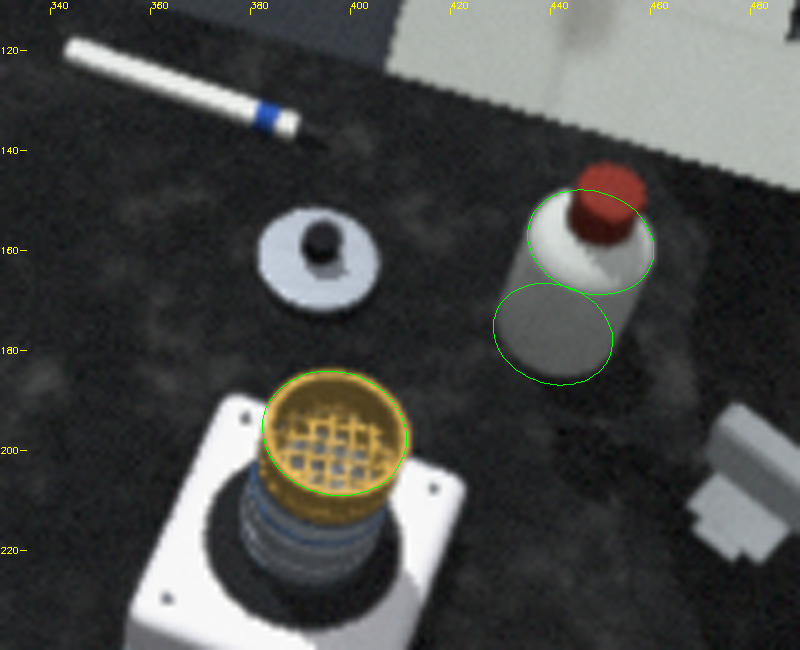

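>>> servo_tool:
  targets:
    - [[0.1,0.03,0.3],0]
    - [[0,0,0.8],0]
    - [[0,0,0.6],0]
    - [[0,0,0],0]
    - [[0,0,0],0]

```text
clock: 26.22
position: [0.4322, 0.2568, 0.1617]
tool_rot: [3.141, 0.001, 3.14]
force: [0.7, -0.0, -0.3]
grip_width: 0.0857
```

Run:
```python
from h import *
im=bot.grab_frame('scene'); crop('scene',370,70,150,130,5,'s15.png',im)
```

```text
(no output)
```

View pics/s15.png

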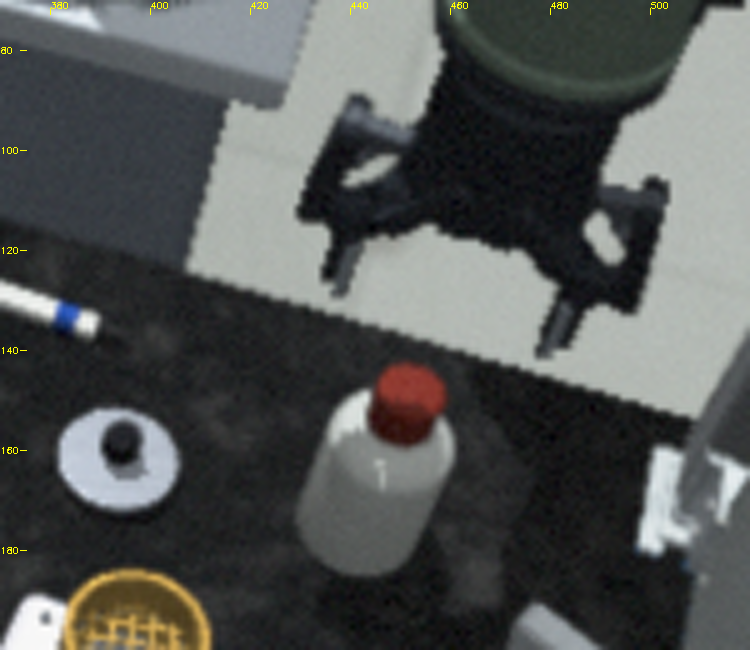

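>>> servo_tool:
  targets:
    - [[0.02,0.01,0.4],0]
    - [[0,0,0.7],0]
    - [[0,0,0.7],0]
    - [[0,0,0.3],0]
    - [[0,0,0],0]
    - [[0,0,0],0]

```text
clock: 27.02
position: [0.431, 0.2578, 0.0571]
tool_rot: [3.141, 0.001, 3.141]
force: [-0.1, 0.6, -0.3]
grip_width: 0.0857
```

>>> servo_tool:
  targets:
    - [[0,0,0.1],0]
    - [[0,0,0],0]
    - [[0,0,0],0]

```text
clock: 27.4
position: [0.4304, 0.2575, 0.051]
tool_rot: [3.142, 0.0, 3.142]
force: [0.1, 0.4, -0.3]
grip_width: 0.0855
```

>>> servo_tool:
  targets:
    - [[0,0,0],0]
    - [[0,0,0],0]
    - [[0,0,0],0]
    - [[0,0,0],0]
    - [[0,0,0],0]
    - [[0,0,0],0]
  gripper: -1
  newtons: 50

```text
clock: 28.15
position: [0.4304, 0.2575, 0.0511]
tool_rot: [3.141, 0.0, 3.141]
force: [-1.6, -2.4, 8.8]
grip_width: 0.0587
```

>>> servo_tool:
  targets:
    - [[0,0,-0.3],0]
    - [[0,0,-0.4],0]
    - [[0,0,0],0]
    - [[0,0,0],0]

```text
clock: 28.65
position: [0.4302, 0.2575, 0.0857]
tool_rot: [3.142, -0.0, -3.141]
force: [-0.3, 0.7, -3.2]
grip_width: 0.0582
```

Run:
```python
from h import *
im=bot.grab_frame('scene'); crop('scene',370,70,150,130,5,'s16.png',im)
```

```text
(no output)
```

View pics/s16.png

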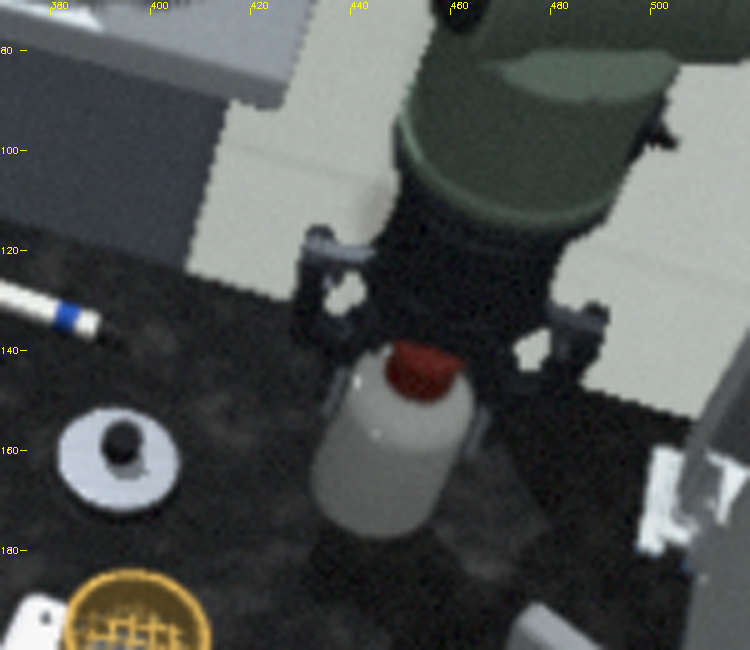

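>>> servo_tool:
  targets:
    - [[0,0.2,-0.5],0]
    - [[-0.5,0.2,0],0]
    - [[-0.8,0.15,0],0]
    - [[-0.8,0,0],0]
    - [[-0.8,0,0],0]
    - [[-0.6,0,0],0]
    - [[-0.34,0,0],0]
    - [[0,0,0],0]
    - [[0,0,0],0]

```text
clock: 29.82
position: [0.6213, 0.2849, 0.1101]
tool_rot: [-3.141, -0.001, -3.142]
force: [-0.4, 0.3, -3.3]
grip_width: 0.0588
```

Run:
```python
from h import *
im=bot.grab_frame('scene'); crop('scene',350,110,150,190,4,'s17.png',im)
im=cv2.imread('pics/s17.png')
t=np.linspace(0,6.283,60)
def ring(c,r,z,col):
    P=np.c_[c[0]+r*np.cos(t),c[1]+r*np.sin(t),0*t+z]; q=((w2px('scene',P)-[350,110]+.5)*4-.5).astype(int)
    cv2.polylines(im,[q],True,col,1)
ring((.622,.285),.03,0,(0,255,0)); 
cv2.imwrite('pics/s17.png',im)
```

```text
(no output)
```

View pics/s17.png

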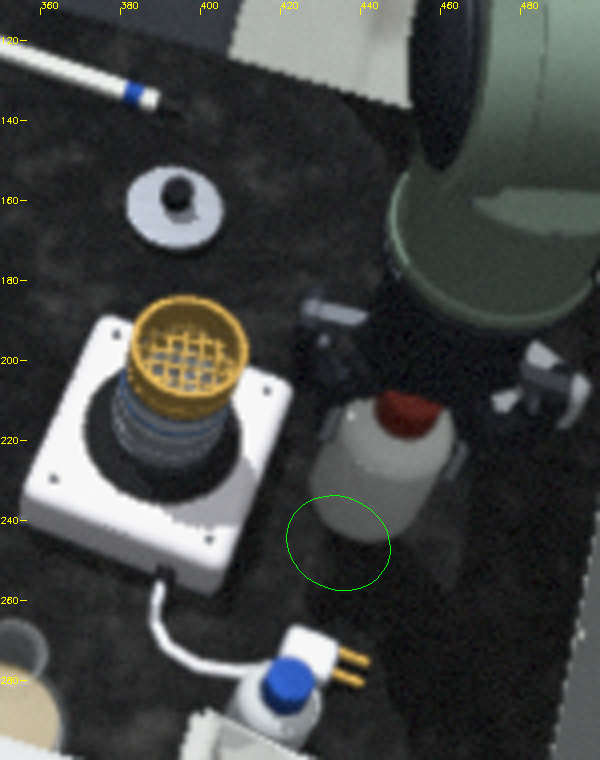

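>>> servo_tool:
  targets:
    - [[0,0,0.4],0]
    - [[0,0,0.4],0]
    - [[0,0,0.2],0]
    - [[0,0,0],0]
    - [[0,0,0],0]

```text
clock: 30.5
position: [0.6227, 0.285, 0.0612]
tool_rot: [3.141, 0.001, 3.141]
force: [0.2, 0.2, -1.4]
grip_width: 0.0583
```

>>> servo_tool:
  targets:
    - [[0,0,0.08],0]
    - [[0,0,0.06],0]
    - [[0,0,0.05],0]
    - [[0,0,0],0]
    - [[0,0,0],0]

```text
clock: 31.12
position: [0.6224, 0.2849, 0.0513]
tool_rot: [3.142, 0.0, 3.141]
force: [0.1, 0.5, -0.5]
grip_width: 0.0581
```

>>> servo_tool:
  targets:
    - [[0,0,0.02],0]
    - [[0,0,0],0]

```text
clock: 31.38
position: [0.6226, 0.2849, 0.0512]
tool_rot: [3.141, 0.0, 3.141]
force: [-3.9, -2.8, 12.7]
grip_width: 0.0583
```

>>> servo_tool:
  targets:
    - [[0,0,0],0]
    - [[0,0,0],0]
    - [[0,0,0],0]
    - [[0,0,0],0]
  gripper: 0.75

```text
clock: 31.88
position: [0.6223, 0.2849, 0.0502]
tool_rot: [-3.141, -0.0, 3.142]
force: [-0.3, 0.1, -0.2]
grip_width: 0.0744
```

>>> servo_tool:
  targets:
    - [[0,0,-0.3],0]
    - [[0,0,-0.9],0]
    - [[0,0,-0.9],0]
    - [[0,0,-0.9],0]
    - [[0,0,0],0]

```text
clock: 32.5
position: [0.624, 0.2854, 0.2052]
tool_rot: [3.138, 0.006, 3.141]
force: [0.4, -0.1, -1.5]
grip_width: 0.0747
```

Run:
```python
from h import *
print(bot.observe()['qpos'].round(2))
im=bot.grab_frame('scene'); crop('scene',350,110,150,190,4,'s18.png',im)
```

```text
[-0.73  0.67  0.36  1.47 -0.26  1.04  1.25]
```

View pics/s18.png

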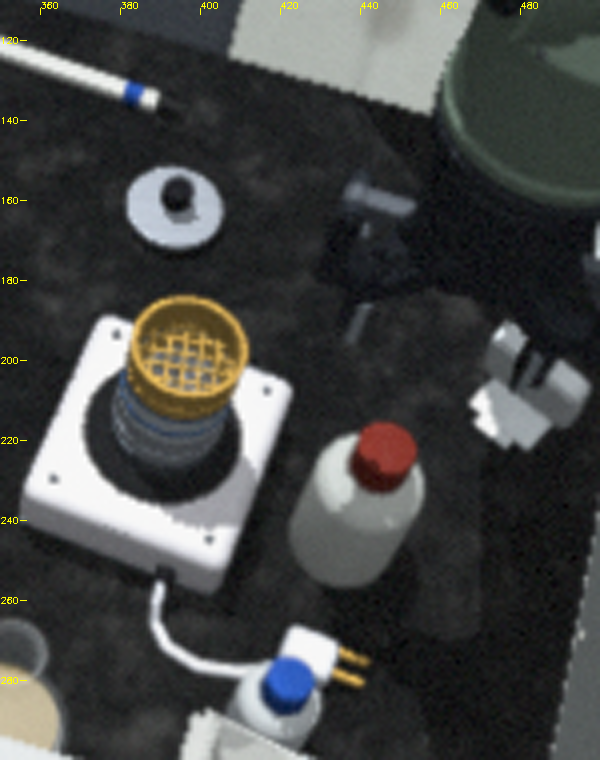

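>>> servo_tool:
  targets:
    - [[0.6,-0.48,0],0]
    - [[0.8,-0.65,0],0]
    - [[0.8,-0.65,0],0]
    - [[0.8,-0.65,0],0]
    - [[0.68,-0.55,0],0]
    - [[0,0,0.6],0]
    - [[0,0,0.8],0]
    - [[0,0,0.8],0]
    - [[0,0,0.6],0]
    - [[0,0,0],0]
    - [[0,0,0],0]
  gripper: 0.05
  newtons: 30

```text
clock: 33.92
position: [0.4386, 0.1359, 0.0611]
tool_rot: [3.142, 0.0, 3.141]
force: [0.2, -0.8, 0.7]
grip_width: 0.0449
```

Run:
```python
from h import *
im=bot.grab_frame('scene'); crop('scene',340,90,110,110,6,'s19.png',im)
```

```text
(no output)
```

View pics/s19.png

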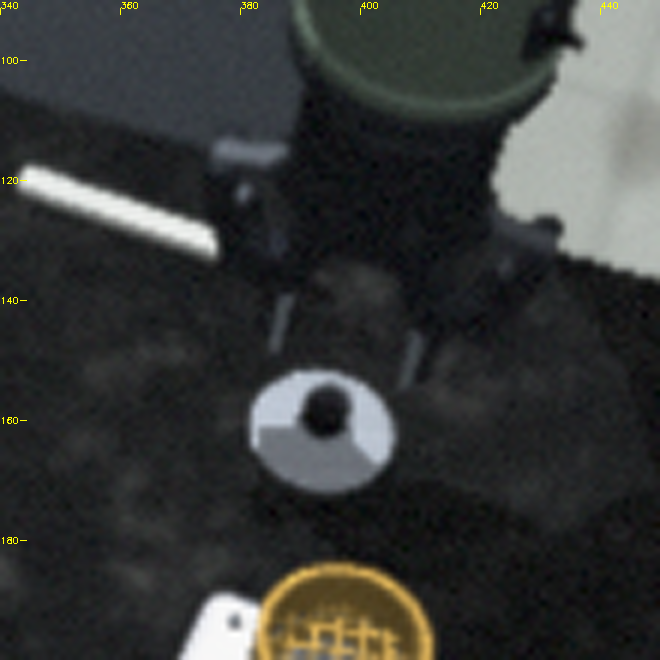

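Run:
```python
from h import *
for z in(.061,.065,.07): print(px2w('scene',396.4,151.6,z).round(4))
```

```text
[0.4425 0.1374 0.061 ]
[0.4454 0.1375 0.065 ]
[0.4492 0.1377 0.07  ]
```

>>> servo_tool:
  targets:
    - [[-0.03,0.01,0.4],0]
    - [[0,0,0.3],0]
    - [[0,0,0.12],0]
    - [[0,0,0],0]
    - [[0,0,0],0]

```text
clock: 34.6
position: [0.44, 0.1365, 0.0197]
tool_rot: [3.141, 0.0, 3.141]
force: [0.2, 0.6, 0.2]
grip_width: 0.045
```

>>> servo_tool:
  targets:
    - [[0,0,0.03],0]
    - [[0,0,0],0]
    - [[0,0,0],0]
    - [[0,0,0],0]
    - [[0,0,0],0]
    - [[0,0,0],0]
  gripper: -1

```text
clock: 35.35
position: [0.4399, 0.1365, 0.018]
tool_rot: [3.141, 0.0, 3.141]
force: [-0.9, 1.3, 6.7]
grip_width: 0.018
```

>>> servo_tool:
  targets:
    - [[0,0,-0.3],0]
    - [[0,0,-0.6],0]
    - [[0,0,-0.6],0]
    - [[0,0,0],0]
    - [[0,0,0],0]

```text
clock: 35.98
position: [0.4397, 0.1366, 0.0929]
tool_rot: [3.141, 0.0, -3.141]
force: [0.1, 0.0, -0.5]
grip_width: 0.0185
```

Run:
```python
from h import *
im=bot.grab_frame('scene'); crop('scene',340,90,110,110,6,'s20.png',im)
```

```text
(no output)
```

View pics/s20.png

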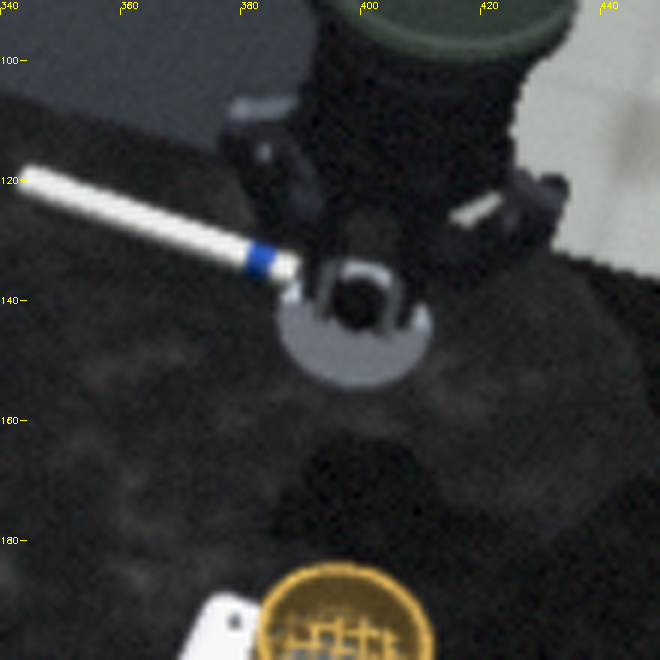

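>>> servo_tool:
  targets:
    - [[0,-0.7,0],0]
    - [[-0.4,-0.7,0],0]
    - [[-0.8,-0.23,0],0]
    - [[-0.8,0,0],0]
    - [[-0.8,0,0],0]
    - [[-0.6,0,0],0]
    - [[0,0,0],0]
    - [[0,0,0],0]

```text
clock: 37.02
position: [0.6088, 0.0547, 0.0918]
tool_rot: [-3.141, -0.002, 3.141]
force: [0.0, 0.0, -1.4]
grip_width: 0.0184
```

Run:
```python
from h import *
im=bot.grab_frame('scene'); crop('scene',300,110,150,150,5,'s21.png',im)
im=cv2.imread('pics/s21.png')
t=np.linspace(0,6.283,60)
def ring(c,r,z,col):
    P=np.c_[c[0]+r*np.cos(t),c[1]+r*np.sin(t),0*t+z]; q=((w2px('scene',P)-[300,110]+.5)*5-.5).astype(int)
    cv2.polylines(im,[q],True,col,1)
ring((.610,.055),.03,.013,(0,255,0)); 
cv2.imwrite('pics/s21.png',im)
```

```text
(no output)
```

View pics/s21.png

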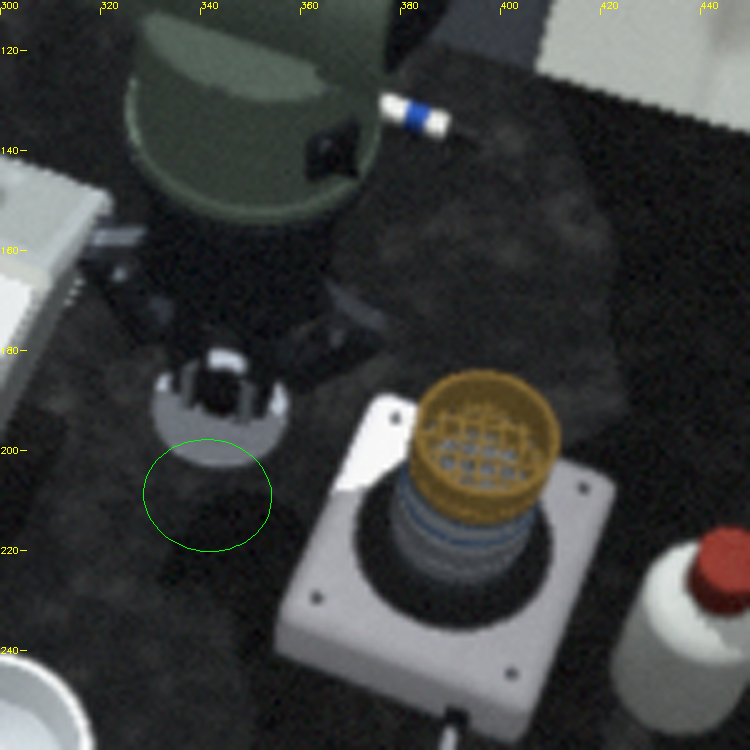

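>>> servo_tool:
  targets:
    - [[0,0,0.5],0]
    - [[0,0,0.5],0]
    - [[0,0,0.25],0]
    - [[0,0,0],0]
    - [[0,0,0],0]

```text
clock: 37.7
position: [0.6102, 0.055, 0.0311]
tool_rot: [3.141, 0.001, 3.141]
force: [0.6, -0.4, -0.2]
grip_width: 0.0183
```

>>> servo_tool:
  targets:
    - [[0,0,0.1],0]
    - [[0,0,0.08],0]
    - [[0,0,0.06],0]
    - [[0,0,0.02],0]
    - [[0,0,0],0]
    - [[0,0,0],0]

```text
clock: 38.45
position: [0.6098, 0.0549, 0.018]
tool_rot: [3.141, -0.0, 3.141]
force: [-5.7, -0.2, 17.3]
grip_width: 0.0182
```

Touching down with 17 N. I'll ease off, release partly, and lift.

>>> servo_tool:
  targets:
    - [[0,0,-0.01],0]
    - [[0,0,0],0]
    - [[0,0,0],0]
    - [[0,0,0],0]
  gripper: 0.05

```text
clock: 38.95
position: [0.6098, 0.0549, 0.0177]
tool_rot: [-3.142, -0.0, 3.141]
force: [0.5, 0.7, -1.1]
grip_width: 0.0447
```

>>> servo_tool:
  targets:
    - [[0,0,-0.3],0]
    - [[0,0,-0.9],0]
    - [[0,0,-0.9],0]
    - [[0,0,-0.9],0]
    - [[0.8,-0.3,0],0]
    - [[0.9,-0.4,0],0]
    - [[0.9,-0.4,0],0]
    - [[0.5,-0.3,0],0]
    - [[0,0,0],0]
    - [[0,0,0],0]

```text
clock: 40.2
position: [0.4556, -0.0147, 0.1685]
tool_rot: [3.141, 0.001, -3.142]
force: [0.4, -0.1, -0.2]
grip_width: 0.045
```

Run:
```python
from h import *
im=bot.grab_frame('scene'); cv2.imwrite('pics/scF.png',im); crop('scene',320,130,150,150,5,'s22.png',im)
im=cv2.imread('pics/s22.png')
t=np.linspace(0,6.283,60)
def ring(c,r,z,col):
    P=np.c_[c[0]+r*np.cos(t),c[1]+r*np.sin(t),0*t+z]; q=((w2px('scene',P)-[320,130]+.5)*5-.5).astype(int)
    cv2.polylines(im,[q],True,col,1)
ring((.610,.055),.03,.013,(0,255,0)); ring((.622,.285),.03,.0,(0,255,0));ring((.6165,.170),.03,.147,(0,0,255))
cv2.imwrite('pics/s22.png',im)
im=bot.grab_frame('top'); cv2.imwrite('pics/tF.png',im)
```

```text
(no output)
```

View pics/s22.png

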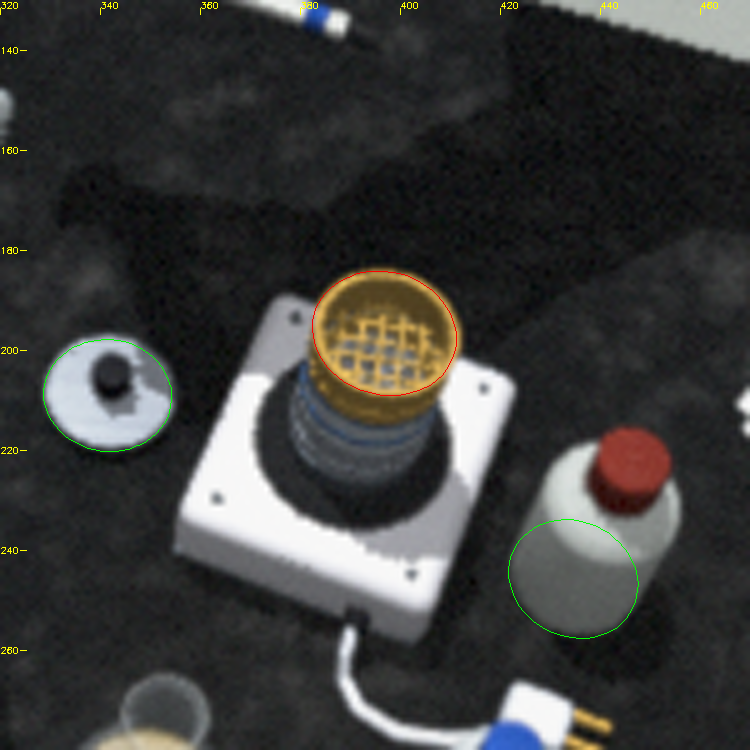

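View pics/tF.png

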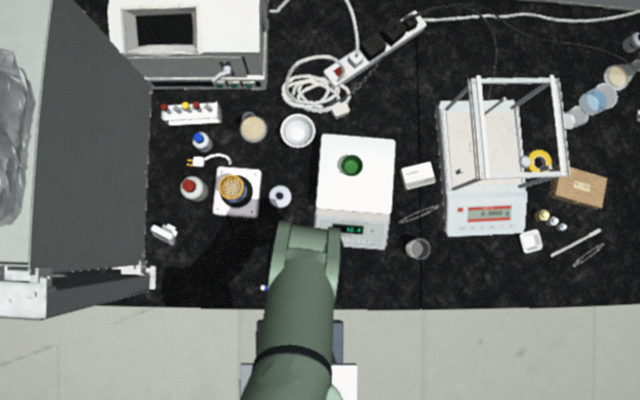

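View pics/scF.png

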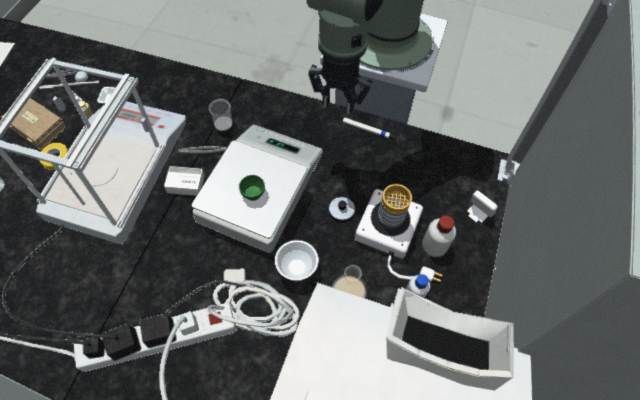

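Run:
```python
from workcell import bot
print(bot.job_done())
```

```text
the job is handed in; nothing more can be done
None
```

The shaker is ready for charging, and I handed the job in at about 40 s of the 122 s allowed.

- **Stack:** The pan is in its collar, the blue-rimmed fine sieve is on the pan, and the brass coarse sieve is on top, left open. Each part stopped within about 0.3 mm of its expected seated height. In the scene camera, each rim matched the outline predicted for a fully nested part to about a pixel.
- **Bottle and lid:** The red-capped bottle stands on the left at about (0.622, 0.285). The lid lies knob up on the right at about (0.610, 0.055). Both are about 115 mm from the shaker's axis, level with its middle, and matched their target outlines.
- **Bystanders:** The flask, the beaker and the blue-capped bottle look unmoved in the last pictures.
- **Forces:** The highest wrist force I saw was about 28 N. The gripper was open and clear of everything at the end.

No check failed. The only disagreements were camera position estimates about 2–3 mm apart between the two views, roughly the calibration accuracy.

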